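# Fit and lock a mini centrifuge rotor in its taper drive socket

### The job

Take the round rotor off the rack by its knob and stand it shank-down in the drive socket of the open centrifuge, held only by the light bite of the taper, and let it go. Then tap it down from above until the taper is fully home and the rotor's flange sits on the spindle nose, with taps light enough to spare the sprung spindle. Leave the other rotor in the rack, and leave the bottle, the dish and the lying tube where they are.

Things in the scene. Friction and masses are not known exactly. Their poses are not given: they have to be found in the camera images.
- rotor: Round six-place rotor, 82 mm across, 98 mm tall, 90 to 115 g, aluminium with a black knob. Origin at the tip of its shank, z up its axis; its yaw does not matter. Steel taper shank: 9 mm across at the tip, 13 mm at 3 mm up, then even taper to 19 mm at 29 mm; flange 34 mm across from 29 to 36 mm; disc up to 57 mm. It starts knob up in either hole of the rack.
- rotor_seat (a point): On the rotor's axis at the underside of its flange (29 mm above the shank tip). When the rotor is home it meets socket_mouth.
- rotor_top (a point): Middle of the top of the rotor's knob, 98 mm above the shank tip. The knob is round, ribbed, 22 mm across and 40 mm tall (this point is its top), and is where the rotor is gripped and tapped.
- centrifuge: Mini centrifuge, a white box 170 mm deep (x) and 160 mm wide (y) with a round bowl 110 mm across, open at the top, rim 83 mm above the bench; front panel on its -x side; clear lid standing open at the back (+x), leaning away, up to 220 mm high. It does not move. Origin on the bench under the bowl's middle, z up.
- socket_mouth (a point): Centre of the spindle nose in the bowl: flat steel ring 36 mm across, 62 mm above the bench, on which the rotor's flange sits when home. The taper socket, a slotted spring sleeve, opens upward inside it. Lowered by its own weight the shank is caught with the flange 6 to 7 mm above the nose; it starts to move in at 5 to 7 N, is home at 10 to 14 N and stays where it was driven.
- rack: Low aluminium rack that does not move, 90 by 210 mm, top 40 mm above the bench, with two 26 mm holes 104 mm apart along its y axis; a rotor hangs in each by its flange. Origin on the bench under its middle, z up.
- strip_rotor: The other rotor: the same shank, flange and knob, but with a flat oblong body 48 by 84 mm with two rows of small holes. It hangs in the other hole of the rack. Origin at its shank tip, z up. Leave it in the rack.
- stain_bottle: Brown bottle with a cap, 38 mm across, 70 mm tall, standing between rack and centrifuge; origin at the centre of its underside.
- petri: Flat round dish with lid, 62 mm across, 16 mm tall; origin at the centre of its underside.
- lying_tube: Serum tube with cap lying on the bench behind the rack, 17 by 106 by 16 mm; origin at its underside.
- spindle (a joint): How far the whole spindle (with socket_mouth and rotor) is pressed down on its springy motor mount, m: 0 at rest, it gives 0.2 mm per newton, solid at 6 mm, and springs back when let go. So the knob's height while pressed does not tell if the taper is home. A slow push of 15 N is enough for any rotor; more than 4 mm down (19 N) harms the bearing.
There are look-alikes about, which are no part of the job. What is shaped like the rotor but orange is not meant.

How it is judged:
By the outcome, as a careful person would: the job done as asked, in the order asked, and still so for the second after the job is handed in, with the robot touching nothing.
It also fails if it takes over 64 s, if anything falls off the work surface, if the arm or the gripper's body presses on something with over 40 N, if the wrist force passes 120 N, or if a joint passes its speed limit or range.

### The arm

A 6-joint arm with a two-finger parallel gripper is mounted at the origin on a cart in front of the work surface, level with it; the furniture and walls round the work are solid. World frame = base frame: x ahead of the robot, y to its left, z up, the work surface at z = 0. Lengths are in m, angles in rad, forces in N, time in s.
With the tool pointing down it reaches from about 0.25 to 0.725 m from the base axis. Payload 4 kg.
Tool frame: the origin (TCP) lies midway between the tips of the shut fingers; the grasp point (between the pads) lies 19 mm behind it (bot.grip_point_offset is the distance from the TCP to the grasp point, in m); z points along the fingers, y is the line along which they close (so a half turn about z gives the same grasp; the last joint's range is limited). The gripper opens to 85 mm and grips with 20 to 120 N. Pads are 22 mm wide; open, the fingers measure 114 mm over their backs; the gripper's body (76 mm by 85 mm) begins 54 mm behind the grasp point. The pads swing forward as they close: fully open they stand 13 mm farther back than shut.
Start: joints at [1.338, 0.241, 0.005, 1.335, 0, 1.571], TCP at [0.115, 0.487, 0.207] pointing down, gripper open.
Joint ranges: [-2.72, 2.72], [-1.05, 1.87], [-1.09, 1.28], [-1.99, 2.15], [-1.42, 1.44], [-3.14, 3.14]. Speed limits (rad/s): [2.79, 2.79, 3.14, 3.14, 3.14, 3.14].

### API

Orientations are given as a unit quaternion [x, y, z, w].
In Python, from workcell import bot gives the robot as it stands.
- The arm moves only by the tool step_arm, never from a script. Its argument "targets" is text: rows parted by semicolons, each of 7 numbers parted by spaces: the opening, from -1 (shut) to 1 (fully open), so that 0 is half open, then the shift along the world's x, y, z normalised to -1 to 1, where 1 is 0.5 m, then the turn, a rotation vector about the world's x, y, z normalised to -1 to 1, where 1 is pi/4 rad. In form: gripper x y z wx wy wz; .... A call has 1 to 10 rows; each row is the pose to reach, as a shift and turn from the pose commanded when the call began; what a row does not reach only later rows make up. A row lasts 1/12 s, in which the tool goes at most 41.7 mm and 7.16 degrees, less where a joint would pass 70% of its speed; a pose out of reach is approached as far as the arm can. A call with a number of a shift or a turn outside -1 to 1 is refused whole. A call with a gripper value outside its range is refused whole. The fingers move at their own pace and stop on an object; the grip force is fixed at half the most. Time passes only in rows, so rows that repeat a pose let the fingers close. It gives the time, the measured TCP pose, the force, the opening and the grip force at its end, in the units of the state.
- bot.get_obs(): the state, without advancing time (a new reading comes with each control period).
- bot.camera(name): name is "scene" or "top" or "wrist"; returns the picture (400x640x3 uint8, red, green, blue); there is no depth.
- bot.camera_info(name): a dict with "vertical_fov" (degrees; the focal length in pixels is half the picture's height over the tangent of half this angle, whatever the lens; pixels are square), "cx", "cy" (the principal point, pixels), "pose" (4x4, takes a point from camera to world coordinates). Camera axes: x right, y up, looking along -z (the intrinsics and any distortion apply to the point x, -y, -z); pixel columns grow to the right and rows downward; lengths in m; the calibration is good to about 2 mm. The wrist camera is an equidistant fisheye: a pixel r from the principal point sees the ray r / f radians off the axis. A picture is of the moment at which its call begins: read the wrist's pose just before it. camera_info takes no time and is no camera call; for the wrist camera it gives the pose at the moment of the call.
- bot.job_done(): hands the job in; it is judged then, once.
The state is a dict: "clock": time; "joint_pos": joint angles; "joint_vel": joint speeds; "tau": joint torques, N m; "eef_pos": TCP position; "tool_rot": TCP orientation; "ft_force": force on the tool from outside, world axes, zero at the start; "ft_torque": the same for the moment, N m; "grip_width": finger opening in m; "grasp_force": force on a finger pad.
Only numpy, scipy, OpenCV 4.12 (cv2) and the standard library are available. Lean on these libraries where they do the work, as an engineer would, in place of code of your own. Each camera call takes 0.05 s, during which the arm holds its last target. There are 200 camera calls.

## Working session

There is one attempt and no reset: what is moved stays moved. The work goes in short steps, Python scripts to look and compute and a tool call to move; the robot and the scene stay as the last step left them, time stands still between calls to the robot, and variables do not carry over. Pictures are saved under pics/ and viewed, at most 10 in all, crops included, and the job is handed in when it is done.

Besides the shell and the picture viewer there is one more tool, called after "Emit:" as a command line: name --argument value ..., lists and objects as JSON in quotes. step_arm: Moves the arm, as the interface text tells. Scaled input: -1 to 1 covers 0.5 m each way for a shift and pi/4 rad each way for a turn. Its arguments: {"type":"object","properties":{"targets":{"type":"string"}},"required":["targets"]}

```bash
mkdir -p pics
cat > h.py <<'E'
import numpy as np, cv2
from workcell import bot
def save(n,im,s=1): cv2.imwrite(f'pics/{n}.png',cv2.resize(im[...,::-1],None,fx=s,fy=s,interpolation=cv2.INTER_CUBIC))
def ray(name,u,v,info=None):
    i=info or bot.camera_info(name); f=200/np.tan(np.radians(i['vertical_fov'])/2)
    P=np.array(i['pose']); a,b=u-i['cx'],v-i['cy']
    if name=='wrist':
        r=np.hypot(a,b); t=r/f; k=np.sin(t)/max(r,1e-9); d=np.array([a*k,-b*k,-np.cos(t)])
    else: d=np.array([a/f,-b/f,-1])
    d=P[:3,:3]@d; return P[:3,3],d/np.linalg.norm(d)
def onz(name,u,v,z,info=None):
    o,d=ray(name,u,v,info); return o+d*(z-o[2])/d[2]
def cross(r1,r2):
    A=np.zeros((3,3));b=np.zeros(3)
    for o,d in (r1,r2): M=np.eye(3)-np.outer(d,d);A+=M;b+=M@o
    p=np.linalg.solve(A,b); return p,[np.linalg.norm(np.cross(p-o,d)) for o,d in (r1,r2)]
def proj(name,p,info=None):
    i=info or bot.camera_info(name); f=200/np.tan(np.radians(i['vertical_fov'])/2)
    P=np.array(i['pose']); q=P[:3,:3].T@(np.array(p)-P[:3,3])
    a,b,c=q[0],-q[1],-q[2]
    if name=='wrist':
        r=np.hypot(a,b);t=np.arctan2(r,c);return i['cx']+f*t*a/r,i['cy']+f*t*b/r
    return i['cx']+f*a/c,i['cy']+f*b/c
E
python3 - <<'E'
from h import *
o=bot.get_obs();print(o['clock'],o['eef_pos'],o['tool_rot'],o['ft_force'],o['grip_width'])
ims=[bot.camera(n) for n in('scene','top','wrist')]
for n,im in zip(('scene','top','wrist'),ims):
    np.save(n+'0.npy',im); i=bot.camera_info(n);print(n,i['vertical_fov'],i['cx'],i['cy'],np.round(i['pose'],3).tolist(),bot.grip_point_offset)
save('scene0',ims[0],1.25);save('top0',ims[1],1.25)
E
```

```text
0.0 [0.11519923 0.48587967 0.20633048] [ 1.16130399e-01  9.93233466e-01 -1.00015386e-03 -1.08793163e-04] [ 0.50446466 -0.30068468 -0.80627124] 0.08535492272444327
scene 53.54520991812204 319.54836295240824 201.52247941297793 [[0.772, 0.476, -0.421, 0.026], [-0.635, 0.556, -0.536, -0.848], [-0.021, 0.681, 0.732, 0.923], [0.0, 0.0, 0.0, 1.0]] 0.0187
top 56.94826847986377 328.3735667513579 198.88920948359475 [[-0.012, 0.989, -0.148, 0.302], [-1.0, -0.012, -0.003, -0.245], [-0.004, 0.148, 0.989, 1.313], [0.0, 0.0, 0.0, 1.0]] 0.0187
wrist 65.70646984690485 322.77387559571036 195.7455063312539 [[0.23, -0.94, -0.253, 0.051], [0.973, 0.221, 0.062, 0.502], [-0.002, -0.26, 0.966, 0.372], [0.0, 0.0, 0.0, 1.0]] 0.0187
```

View pics/scene0.png

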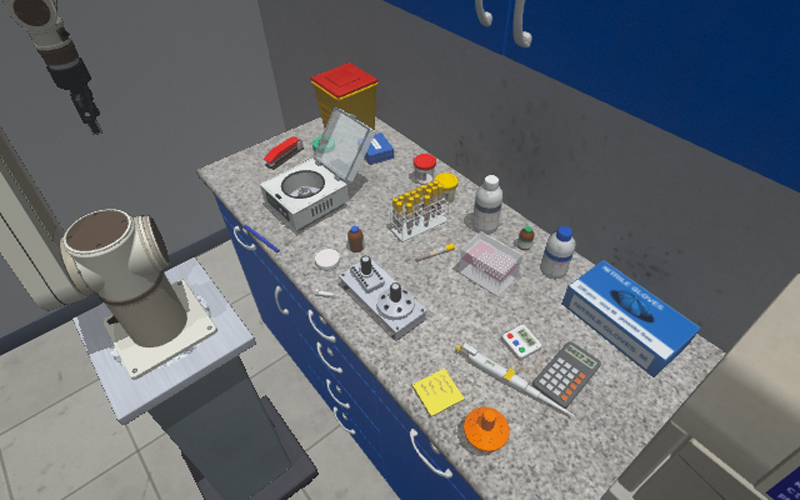

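View pics/top0.png

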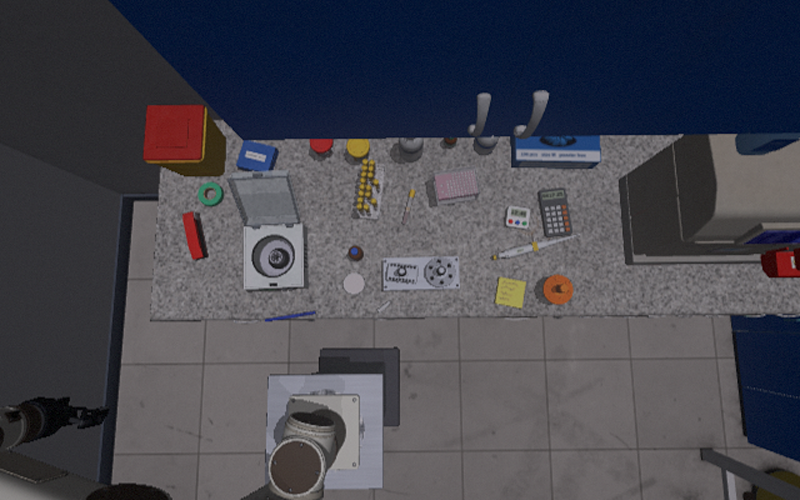

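Scene view (800-px picture): the round silver rotor is at (397,297), the strip rotor at (366,272), and the orange look-alike at (487,430). In the top view they are at (442,272), (401,272) and (558,290). I choose the round one in the rack's -y hole, and I'll check it and the bowl in a close crop.

Run:
```python
from h import *
s=np.load('scene0.npy');t=np.load('top0.npy')
def c(im,x,y,w,h,W,H): return cv2.resize(im[y:y+h,x:x+w],(W,H),interpolation=cv2.INTER_CUBIC)
# scene crops at x4, top x4
a=np.vstack([np.hstack([c(s,265,198,80,72,400,360),c(s,205,125,80,72,400,360)])[:300+60],np.hstack([c(t,300,200,80,48,400,240),c(t,190,176,80,48,400,240)])])
save('crop',a)
```

```text
(no output)
```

View pics/crop.png

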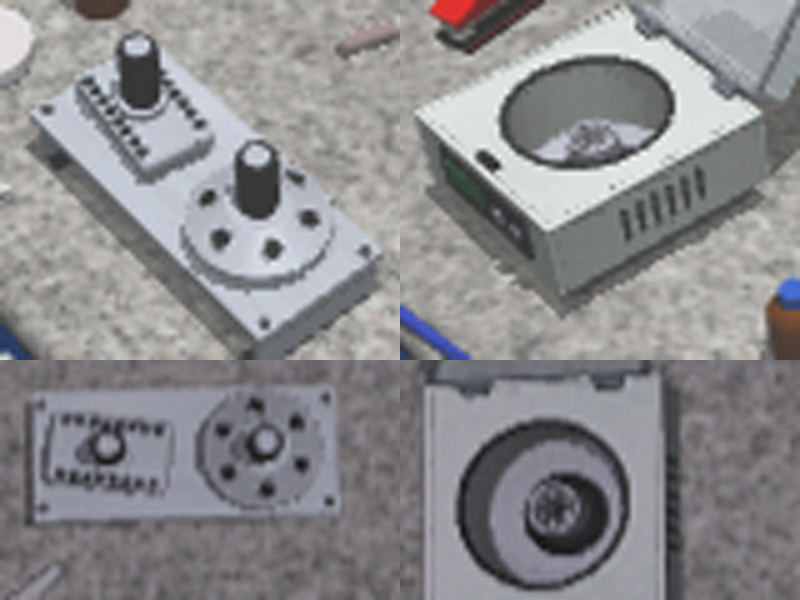

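The crop confirms it: a round six-place disc with a black knob, top at about (258,153) in the scene part and (268,441) in the top part. The spindle nose is at (592,140) and (553,505), the bowl rim centre at (587,112) and (545,504).

Run:
```python
from h import *
for n,a,b in (('knob',(316.4,228.4),(353.4,216.0)),('strip knob',(265+137/5,198+44/5),(300+108/5,200+88/5)),('rim',(242.4,147.4),(219,204.8)),('nose',(243.4,153),(220.6,205))):
    print(n,[np.round(x,4) for x in cross(ray('scene',*a),ray('top',*b))])
print(onz('top',220.6,205,.062),onz('scene',243.4,153,.062),onz('top',353.4,216,.109),onz('scene',316.4,228.4,.109))
for n,u,v in (('bottle',355/1.25,250/1.25),('dish',354/1.25,284/1.25)): print(n,onz('top',u,v,.05))
```

```text
knob [array([ 0.4245, -0.3232,  0.1112]), array([0.0003, 0.0003])]
strip knob [array([ 0.4216, -0.2196,  0.1107]), array([0.0014, 0.0014])]
rim [array([0.471 , 0.1277, 0.0803]), array([0.0001, 0.0001])]
nose [array([0.473 , 0.1308, 0.0531]), array([0.001, 0.001])]
[0.47265538 0.12775205 0.062     ] [0.46750262 0.12121017 0.062     ] [ 0.4244496  -0.32322052  0.109     ] [ 0.42584845 -0.32188893  0.109     ]
bottle [ 0.4890486  -0.08798265  0.05      ]
dish [ 0.39488874 -0.08580919  0.05      ]
```

Emit:
step_arm --targets "0.2 0.47 -0.77 0.08 0 0 0;0.2 0.47 -0.77 0.08 0 0 0;0.2 0.47 -0.77 0.08 0 0 0;0.2 0.47 -0.77 0.08 0 0 0;0.2 0.47 -0.77 0.08 0 0 0;0.2 0.47 -0.77 0.08 0 0 0;0.2 0.47 -0.77 0.08 0 0 0;0.2 0.47 -0.77 0.08 0 0 0;0.2 0.47 -0.77 0.08 0 0 0;0.2 0.47 -0.77 0.08 0 0 0"

```text
clock: 0.98
eef_pos: [0.3319, 0.1303, 0.2442]
tool_rot: [0.116, 0.993, 0.0, 0.0]
ft_force: [0.8, 0.5, 0.2]
grip_width: 0.0513
grasp_force: 0.0
```

Run:
```python
from h import *
import pickle
i=bot.camera_info('wrist');im=bot.camera('wrist')
pickle.dump((i,im),open('w1.pkl','wb'));save('w1',im,1.25)
for p in ((.4727,.1277,.062),(.4245,-.323,.109)):print(proj('wrist',p,i))
```

```text
(np.float64(345.43271358059025), np.float64(277.7614652061552))
(np.float64(63.970554849747714), np.float64(301.835463864154))
```

Emit:
step_arm --targets "0.2 0.185 -0.9 -0.06 0 0 0;0.2 0.185 -0.9 -0.06 0 0 0;0.2 0.185 -0.9 -0.06 0 0 0;0.2 0.185 -0.9 -0.06 0 0 0;0.2 0.185 -0.9 -0.06 0 0 0;0.2 0.185 -0.9 -0.06 0 0 0;0.2 0.185 -0.9 -0.06 0 0 0;0.2 0.185 -0.9 -0.06 0 0 0;0.2 0.185 -0.9 -0.06 0 0 0;0.2 0.185 -0.9 -0.06 0 0 0"

```text
clock: 1.87
eef_pos: [0.4152, -0.2769, 0.2164]
tool_rot: [0.116, 0.993, 0.0, -0.0]
ft_force: [1.3, 1.1, -0.6]
grip_width: 0.0514
grasp_force: 0.0
```

View pics/w1.png

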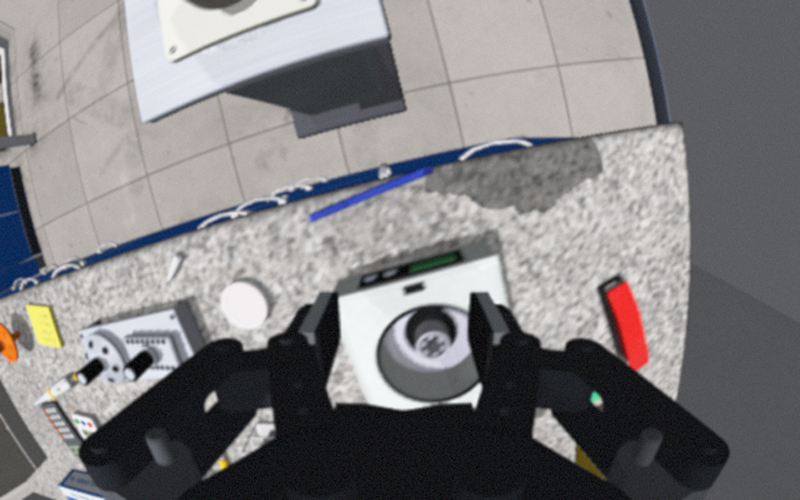

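The wrist view shows the spindle nose at (433,344) in the 800-px picture, 2–3 px off the prediction. Next I go above the knob.

Emit:
step_arm --targets "0.2 0.018 -0.092 -0.02 0 0 0;0.2 0.018 -0.092 -0.02 0 0 0;0.2 0.018 -0.092 -0.02 0 0 0;0.2 0.018 -0.092 -0.02 0 0 0"

```text
clock: 2.2
eef_pos: [0.4238, -0.3203, 0.206]
tool_rot: [0.116, 0.993, 0.001, -0.001]
ft_force: [0.5, 0.6, -0.1]
grip_width: 0.0512
grasp_force: 0.0
```

Run:
```python
from h import *
import pickle
i=bot.camera_info('wrist');im=bot.camera('wrist');print(bot.get_obs()['eef_pos'])
pickle.dump((i,im),open('w2.pkl','wb'))
u,v=proj('wrist',(.4245,-.323,.11),i);print(u,v)
x,y=int(u)-60,int(v)-60;print(x,y);save('w2',im[y:y+110,x:x+120],5)
```

```text
[ 0.4239632  -0.31977688  0.20661492]
319.2726795811117 192.1305876906186
259 132
```

View pics/w2.png

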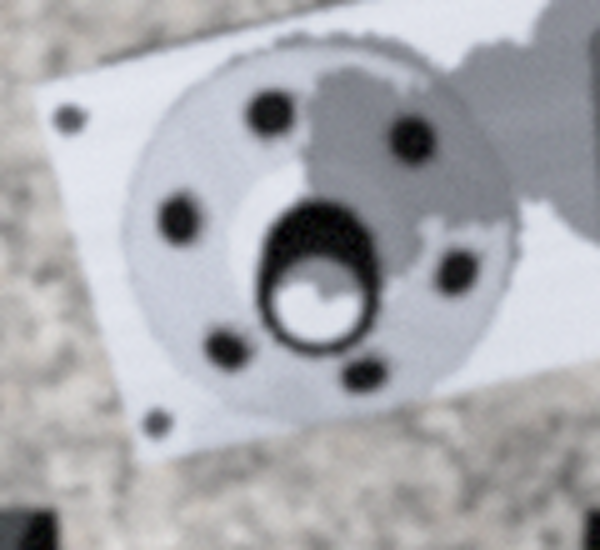

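The wrist crop shows the knob top at (318,302), so full-image pixel about (322.3,192.1), with the six-hole disc around it.

Run:
```python
from h import *
import pickle
i2,_=pickle.load(open('w2.pkl','rb'));i1,_=pickle.load(open('w1.pkl','rb'))
r2=ray('wrist',322.2,192.0,i2)
print('knob w2 z.109',onz('wrist',322.2,192,.109,i2))
for n,a in(('scene',(316.4,228.4)),('top',(353.4,216))): print(cross(r2,ray(n,*a)))
print('nose w1',onz('wrist',346.2,275,.062,i1))
for n,a in(('scene',(243.4,153)),('top',(220.6,205))): print(cross(ray('wrist',346.2,275,i1),ray(n,*a)))
print(bot.get_obs()['eef_pos'],proj('wrist',bot.get_obs()['eef_pos'],i2))
```

```text
knob w2 z.109 [ 0.42522209 -0.32054666  0.109     ]
(array([ 0.42609478, -0.32080445,  0.10744443]), [np.float64(0.0004994349300685185), np.float64(0.0004994349300684898)])
(array([ 0.42375481, -0.32149601,  0.11522748]), [np.float64(0.00131794020569123), np.float64(0.0013179402056912452)])
nose w1 [0.46887253 0.1294857  0.062     ]
(array([0.47178825, 0.1291532 , 0.05537097]), [np.float64(0.0007904172274123327), np.float64(0.0007904172274122153)])
(array([0.47333933, 0.12948793, 0.05487274]), [np.float64(0.0004610838165672724), np.float64(0.00046108381656724274)])
[ 0.4239632  -0.31977688  0.20661492] (np.float64(322.8824108271864), np.float64(231.6652896384826))
```

Emit:
step_arm --targets "0.2 0.002 -0.003 -0.06 0 0 0;0.2 0.002 -0.003 -0.12 0 0 0;0.2 0.002 -0.003 -0.17 0 0 0;0.2 0.002 -0.003 -0.21 0 0 0;0.2 0.002 -0.003 -0.24 0 0 0;0.2 0.002 -0.003 -0.264 0 0 0;0.2 0.002 -0.003 -0.264 0 0 0;0.2 0.002 -0.003 -0.264 0 0 0"

```text
clock: 2.92
eef_pos: [0.4253, -0.3208, 0.0753]
tool_rot: [0.115, 0.993, 0.0, -0.0]
ft_force: [-1.0, 0.2, -0.2]
grip_width: 0.0515
grasp_force: 0.0
```

Emit:
step_arm --targets "-1 0 0 0 0 0 0;-1 0 0 0 0 0 0;-1 0 0 0 0 0 0;-1 0 0 0 0 0 0;-1 0 0 0 0 0 0;-1 0 0 0 0 0 0;-1 0 0 0 0 0 0;-1 0 0 0 0 0 0"

```text
clock: 3.58
eef_pos: [0.4265, -0.3228, 0.0767]
tool_rot: [0.116, 0.993, -0.0, 0.002]
ft_force: [-0.6, 2.6, 6.3]
grip_width: 0.0191
grasp_force: 58.5
```

Emit:
step_arm --targets "-1 0 0 0.01 0 0 0;-1 0 0 0.03 0 0 0;-1 0 0 0.06 0 0 0;-1 0 0 0.1 0 0 0;-1 0 0 0.15 0 0 0;-1 0 0 0.2 0 0 0;-1 0 0 0.25 0 0 0;-1 0 0 0.28 0 0 0;-1 0 0 0.28 0 0 0;-1 0 0 0.28 0 0 0"

```text
clock: 4.42
eef_pos: [0.4257, -0.323, 0.2158]
tool_rot: [0.116, 0.993, -0.001, 0.001]
ft_force: [-0.2, 0.1, -1.6]
grip_width: 0.0185
grasp_force: 58.7
```

Run:
```python
from h import *
import pickle
o=bot.get_obs();print(o['eef_pos'],o['ft_force'],o['ft_torque'],o['grip_width'],o['tool_rot'])
i=bot.camera_info('wrist');im=bot.camera('wrist');s=bot.camera('scene')
pickle.dump((i,im),open('w3.pkl','wb'));np.save('scene1.npy',s)
u,v=proj('wrist',o['eef_pos'],i);x,y=int(u)-70,int(v)-80;print(x,y)
u,v=proj('scene',o['eef_pos']);X,Y=int(u)-65,int(v)-75;print(X,Y)
save('w3',np.hstack([im[y:y+150,x:x+130],s[Y:Y+150,X:X+130]]),3)
```

```text
[ 0.42567236 -0.32299532  0.21582614] [-0.22632309  0.07203235 -1.60128301] [ 0.04056715  0.01929834 -0.04114002] 0.018491499553707106 [ 1.16241978e-01  9.93220209e-01 -6.76961360e-04  9.79662342e-04]
251 151
250 126
```

View pics/w3.png

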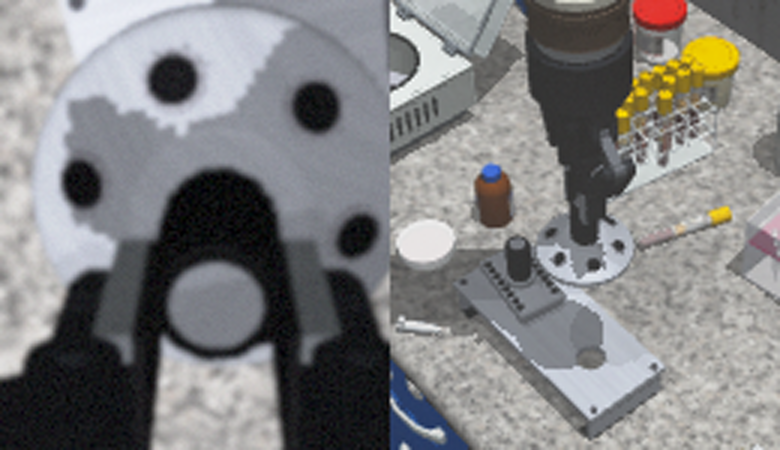

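The rotor hangs in the gripper by its knob, top at (216,303) in the left part. The strip rotor is still in the rack, with the empty hole beside it. Next I work out where the knob axis lies relative to the TCP and check for tilt.

Run:
```python
from h import *
import pickle
i,im=pickle.load(open('w3.pkl','rb'));tcp=np.array([.42567,-.32300,.21583])
print('knob top',onz('wrist',251+215.5/3,151+303/3,tcp[2]+.0323,i)-tcp)
# hole centres of the disc (crop px) on disc top plane -> circle centre
pts=np.array([(172,78),(316,106),(82,183),(358,236)])/3+[251,151]
W=np.array([onz('wrist',u,v,tcp[2]+.0323-.041,i)for u,v in pts])[:,:2]
A=np.c_[2*W,np.ones(4)];s=np.linalg.lstsq(A,(W**2).sum(1),rcond=None)[0]
print('disc',s[:2]-tcp[:2],'R',np.sqrt(s[2]+s[:2]@s[:2]))
print('scene disc',onz('scene',250+195/3,126+248/3,tcp[2]-.0087)-tcp)
```

```text
knob top [-0.00198864  0.00110075  0.0323    ]
disc [-0.00258295  0.00232411] R 0.028300499424483646
scene disc [-0.01178754 -0.01238692 -0.0087    ]
```

Emit:
step_arm --targets "-1 0.02 0.07 0.1 0 0 0;-1 0.03 0.14 0.1 0 0 0;-1 0.04 0.21 0.1 0 0 0;-1 0.05 0.28 0.1 0 0 0;-1 0.06 0.35 0.1 0 0 0;-1 0.07 0.42 0.1 0 0 0;-1 0.08 0.49 0.1 0 0 0;-1 0.09 0.56 0.1 0 0 0;-1 0.1 0.63 0.1 0 0 0;-1 0.11 0.7 0.1 0 0 0"

```text
clock: 5.35
eef_pos: [0.4792, 0.0291, 0.2631]
tool_rot: [0.116, 0.993, -0.0, -0.002]
ft_force: [0.2, -0.5, -1.5]
grip_width: 0.0183
grasp_force: 59.0
```

Emit:
step_arm --targets "-1 0 0 0 0 0 0;-1 0 0 0 0 0 0;-1 0 0 0 0 0 0"

```text
clock: 5.6
eef_pos: [0.4795, 0.0274, 0.2635]
tool_rot: [0.116, 0.993, -0.001, -0.001]
ft_force: [-0.3, -0.5, -0.4]
grip_width: 0.0185
grasp_force: 59.1
```

Run:
```python
from h import *
import pickle
o=bot.get_obs();print(o['clock'],o['eef_pos'],o['ft_force'],o['grip_width'])
i=bot.camera_info('wrist');im=bot.camera('wrist')
pickle.dump((i,im,o['eef_pos']),open('w4.pkl','wb'))
u,v=proj('wrist',(.471,.129,.062),i);x,y=int(u)-60,int(v)-60;print(u,v,x,y,proj('wrist',o['eef_pos'],i))
t,s=np.load('top0.npy'),np.load('scene0.npy')
save('w4',im[max(y,0):y+120,x-20:x+130],5)
```

```text
5.6 [0.47948116 0.02735623 0.26346144] [-0.2825597  -0.48079792 -0.37960448] 0.01846562005492178
402.68188336042215 144.57761875349004 342 84 (np.float64(321.85701726354887), np.float64(231.1028308577379))
```

View pics/w4.png

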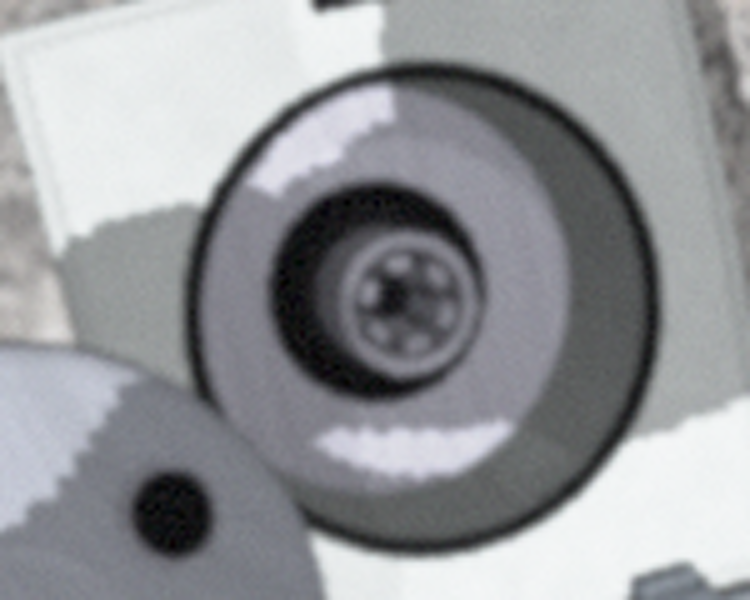

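The wrist crop shows the nose ring centre at (410,304), full-image (403.6,144.2), and the rim centre at (423,308), so about (406.2,145.2). The spindle is clear, and the rotor disc edge is at lower left.

Run:
```python
from h import *
import pickle
i,im,tcp=pickle.load(open('w4.pkl','rb'));i1=pickle.load(open('w1.pkl','rb'))[0]
r=ray('wrist',403.6,144.2,i)
print('nose',onz('wrist',403.6,144.2,.062,i),'rim',onz('wrist',406.2,145.2,.083,i),'top rim',onz('top',219-.4,204.4,.083),'top nose',onz('top',220.2,204.6,.062))
print('w1',onz('wrist',346.2,275,.062,i1), cross(r,ray('wrist',346.2,275,i1)), cross(r,ray('top',220.2,204.6)))
```

```text
nose [0.47078    0.13022712 0.062     ] rim [0.46941376 0.12808057 0.083     ] top rim [0.47190946 0.12830749 0.083     ] top nose [0.47405566 0.12916812 0.062     ]
w1 [0.46887253 0.1294857  0.062     ] (array([0.47062878, 0.13002317, 0.05991783]), [np.float64(0.0008052882321271541), np.float64(0.000805288232127155)]) (array([0.4764001 , 0.13713648, 0.03421946]), [np.float64(0.001493486871497784), np.float64(0.001493486871497743)])
```

Emit:
step_arm --targets "-1 -0.004 0.06 0 0 0 0;-1 -0.008 0.12 0 0 0 0;-1 -0.012 0.17 -0.02 0 0 0;-1 -0.014 0.202 -0.06 0 0 0;-1 -0.014 0.202 -0.11 0 0 0;-1 -0.014 0.202 -0.16 0 0 0;-1 -0.014 0.202 -0.2 0 0 0;-1 -0.014 0.202 -0.23 0 0 0;-1 -0.014 0.202 -0.247 0 0 0;-1 -0.014 0.202 -0.247 0 0 0"

```text
clock: 6.48
eef_pos: [0.4718, 0.1267, 0.1392]
tool_rot: [0.117, 0.993, -0.001, -0.002]
ft_force: [-0.7, 0.4, -0.5]
grip_width: 0.0184
grasp_force: 59.2
```

Emit:
step_arm --targets "-1 0 0 0 0 0 0;-1 0 0 0 0 0 0;-1 0 0 0 0 0 0"

```text
clock: 6.73
eef_pos: [0.4744, 0.1284, 0.1427]
tool_rot: [0.116, 0.993, 0.0, 0.001]
ft_force: [0.2, -0.2, -0.1]
grip_width: 0.0184
grasp_force: 59.2
```

Emit:
step_arm --targets "-1 0 0 -0.01 0 0 0;-1 0 0 -0.01 0 0 0"

```text
clock: 6.9
eef_pos: [0.4734, 0.1285, 0.1363]
tool_rot: [0.116, 0.993, 0.0, 0.0]
ft_force: [-0.8, -0.4, -0.8]
grip_width: 0.0189
grasp_force: 59.2
```

Run:
```python
from h import *
E=[]
for k in range(3):
    o=bot.get_obs();E.append(np.r_[o['eef_pos'],o['ft_force'],o['joint_vel'][:2]]);im=bot.camera('scene')
print(np.round(E,4),o['clock'])
np.save('scene2.npy',im)
```

```text
[[ 4.7340e-01  1.2850e-01  1.3630e-01 -7.9400e-01 -3.6110e-01 -8.1110e-01
   4.1000e-03  3.1000e-03]
 [ 4.7320e-01  1.2850e-01  1.3630e-01 -5.2200e-02  1.4670e-01 -1.5885e+00
   2.4000e-03  6.0000e-04]
 [ 4.7320e-01  1.2850e-01  1.3640e-01 -5.8860e-01 -3.6560e-01 -1.5385e+00
  -1.0000e-04 -2.6000e-03]] 7.0
```

Emit:
step_arm --targets "-1 -0.001 0 -0.006 0 0 0;-1 -0.001 0 -0.012 0 0 0;-1 -0.001 0 -0.018 0 0 0;-1 -0.001 0 -0.024 0 0 0;-1 -0.001 0 -0.03 0 0 0;-1 -0.001 0 -0.03 0 0 0"

```text
clock: 7.55
eef_pos: [0.4722, 0.1283, 0.1205]
tool_rot: [0.116, 0.993, -0.0, -0.001]
ft_force: [0.1, 0.0, -0.9]
grip_width: 0.0184
grasp_force: 59.2
```

Emit:
step_arm --targets "-1 0 0 -0.005 0 0 0;-1 0 0 -0.01 0 0 0;-1 0 0 -0.01 0 0 0"

```text
clock: 7.8
eef_pos: [0.4725, 0.1284, 0.1158]
tool_rot: [0.116, 0.993, -0.0, -0.0]
ft_force: [0.1, 0.3, -1.0]
grip_width: 0.0184
grasp_force: 59.2
```

Emit:
step_arm --targets "-1 0 0 -0.004 0 0 0;-1 0 0 -0.008 0 0 0;-1 0 0 -0.008 0 0 0"

```text
clock: 8.05
eef_pos: [0.4726, 0.1284, 0.112]
tool_rot: [0.116, 0.993, -0.0, -0.0]
ft_force: [-0.3, -1.0, -2.4]
grip_width: 0.0182
grasp_force: 59.2
```

Emit:
step_arm --targets "-1 0 0 -0.004 0 0 0;-1 0 0 -0.004 0 0 0;-1 0 0 -0.004 0 0 0"

```text
clock: 8.3
eef_pos: [0.4727, 0.1285, 0.1103]
tool_rot: [0.116, 0.993, -0.0, -0.0]
ft_force: [0.6, 0.9, -1.1]
grip_width: 0.0184
grasp_force: 59.2
```

Emit:
step_arm --targets "-1 0 0 -0.004 0 0 0;-1 0 0 -0.004 0 0 0;-1 0 0 -0.004 0 0 0"

```text
clock: 8.55
eef_pos: [0.4727, 0.1284, 0.1082]
tool_rot: [0.116, 0.993, -0.0, -0.0]
ft_force: [0.6, -0.2, -1.4]
grip_width: 0.0187
grasp_force: 59.2
```

Emit:
step_arm --targets "-1 0 0 -0.002 0 0 0;-1 0 0 -0.002 0 0 0;-1 0 0 -0.002 0 0 0"

```text
clock: 8.8
eef_pos: [0.4727, 0.1284, 0.1073]
tool_rot: [0.116, 0.993, -0.0, -0.0]
ft_force: [-0.2, -1.1, -1.1]
grip_width: 0.0186
grasp_force: 59.2
```

Emit:
step_arm --targets "-1 0 0 -0.002 0 0 0;-1 0 0 -0.002 0 0 0;-1 0 0 -0.002 0 0 0"

```text
clock: 9.05
eef_pos: [0.4727, 0.1284, 0.1063]
tool_rot: [0.116, 0.993, -0.0, -0.0]
ft_force: [-0.3, 0.3, 0.3]
grip_width: 0.0185
grasp_force: 59.2
```

Emit:
step_arm --targets "-1 0 0 -0.001 0 0 0;-1 0 0 -0.001 0 0 0;-1 0 0 -0.001 0 0 0"

```text
clock: 9.3
eef_pos: [0.4728, 0.1284, 0.1059]
tool_rot: [0.116, 0.993, -0.0, -0.0]
ft_force: [-0.7, -1.9, -0.4]
grip_width: 0.0184
grasp_force: 59.3
```

Emit:
step_arm --targets "-1 0 0 -0.001 0 0 0;-1 0 0 -0.001 0 0 0;-1 0 0 -0.001 0 0 0"

```text
clock: 9.55
eef_pos: [0.4728, 0.1284, 0.1054]
tool_rot: [0.116, 0.993, -0.0, 0.0]
ft_force: [-0.6, -1.4, -0.1]
grip_width: 0.0184
grasp_force: 59.3
```

Emit:
step_arm --targets "-1 0 -0.001 -0.001 0 0 0;-1 0 -0.001 -0.001 0 0 0;-1 0 -0.001 -0.001 0 0 0"

```text
clock: 9.8
eef_pos: [0.473, 0.1282, 0.105]
tool_rot: [0.116, 0.993, 0.0, 0.0]
ft_force: [0.1, -0.1, 0.7]
grip_width: 0.0187
grasp_force: 59.3
```

Emit:
step_arm --targets "-1 0 0 -0.001 0 0 0;-1 0 0 -0.001 0 0 0;-1 0 0 -0.001 0 0 0"

```text
clock: 10.05
eef_pos: [0.473, 0.1282, 0.1046]
tool_rot: [0.116, 0.993, 0.0, 0.0]
ft_force: [-0.6, -0.1, 0.9]
grip_width: 0.0184
grasp_force: 59.4
```

Emit:
step_arm --targets "-1 0 0 0 0 0 0"

```text
clock: 10.13
eef_pos: [0.473, 0.1282, 0.1045]
tool_rot: [0.116, 0.993, 0.0, 0.0]
ft_force: [-0.1, 0.3, 1.3]
grip_width: 0.0187
grasp_force: 59.4
```

Emit:
step_arm --targets "-1 0 0 0 0 0 0"

```text
clock: 10.22
eef_pos: [0.473, 0.1282, 0.1045]
tool_rot: [0.116, 0.993, 0.0, 0.0]
ft_force: [-1.0, -0.1, 1.6]
grip_width: 0.0183
grasp_force: 59.5
```

Contact is at TCP z 0.1045 with about 2.5 N net, which matches the expected bite height. Release.

Emit:
step_arm --targets "0.2 0 0 0 0 0 0;0.2 0 0 0 0 0 0;0.2 0 0 0 0 0 0;0.2 0 0 0 0 0 0;0.2 0 0 0 0 0 0;0.2 0 0 0 0 0 0"

```text
clock: 10.72
eef_pos: [0.4728, 0.128, 0.1043]
tool_rot: [0.116, 0.993, -0.0, -0.0]
ft_force: [-0.5, 0.2, 0.5]
grip_width: 0.051
grasp_force: 0.0
```

Emit:
step_arm --targets "0.2 0 0 0.01 0 0 0;0.2 0 0 0.03 0 0 0;0.2 0 0 0.06 0 0 0;0.2 0 0 0.1 0 0 0;0.2 0 0 0.14 0 0 0;0.2 0 0 0.16 0 0 0;0.2 0 0 0.16 0 0 0;0.2 0 0 0.16 0 0 0"

```text
clock: 11.38
eef_pos: [0.4732, 0.1281, 0.1849]
tool_rot: [0.116, 0.993, 0.0, 0.001]
ft_force: [-0.5, 0.6, -0.2]
grip_width: 0.0515
grasp_force: 0.0
```

Run:
```python
from h import *
import pickle
o=bot.get_obs();print(o['clock'],o['eef_pos'],o['ft_force'],o['grip_width'])
i=bot.camera_info('wrist');im=bot.camera('wrist');s=bot.camera('scene')
pickle.dump((i,im,o['eef_pos']),open('w5.pkl','wb'));np.save('scene3.npy',s)
u,v=proj('wrist',(.4708,.1293,.1375),i);x,y=int(u)-60,int(v)-60;print(x,y)
u,v=proj('scene',(.4708,.1293,.1));X,Y=int(u)-60,int(v)-60;print(X,Y)
save('w5',np.hstack([im[y:y+120,x:x+120],s[Y:Y+120,X:X+120]]),3.3)
```

```text
11.3833 [0.4732253  0.1281149  0.18491001] [-0.50395959  0.59475352 -0.24692012] 0.05147663570685459
262 143
181 82
```

View pics/w5.png

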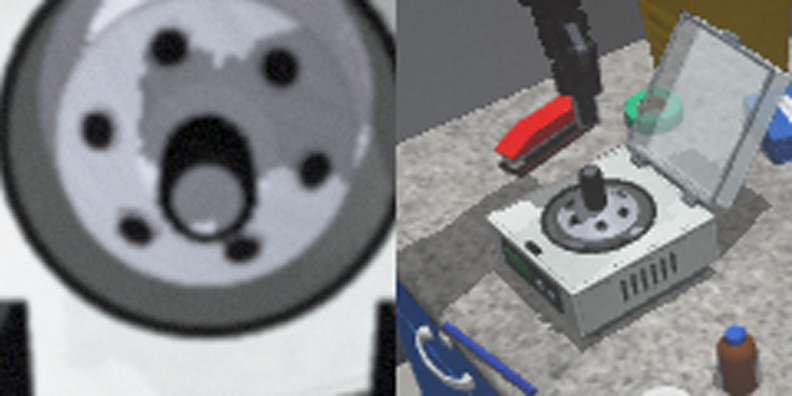

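The rotor stands upright in the socket by itself, knob top at (208,194) in the left part. Next I find its centre and plan the press.

Run:
```python
from h import *
import pickle
i,im,tcp=pickle.load(open('w5.pkl','rb'));u,v=262+208/3.3-.35,143+194/3.3-.35
p=onz('wrist',u,v,.1375,i);print(p,p-tcp,cross(ray('wrist',u,v,i),ray('scene',181+(593-396)/3.3-.35,82+173/3.3-.35)))
```

```text
[0.46979386 0.13088178 0.1375    ] [-0.00343144  0.00276689 -0.04741001] (array([0.47303243, 0.13018696, 0.132142  ]), [np.float64(0.0016820623644393027), np.float64(0.0016820623644394701)])
```

Emit:
step_arm --targets "-1 0 0 0 0 0 0;-1 0 0 0 0 0 0;-1 0 0 0 0 0 0;-1 0 0 0 0 0 0;-1 0 0 0 0 0 0;-1 0 0 0 0 0 0;-1 0 0 0 0 0 0;-1 0 0 0 0 0 0"

```text
clock: 12.15
eef_pos: [0.4728, 0.128, 0.1844]
tool_rot: [0.116, 0.993, -0.0, -0.0]
ft_force: [-0.4, 0.7, -0.2]
grip_width: 0.0002
grasp_force: 0.0
```

Emit:
step_arm --targets "-1 -0.004 0.003 -0.03 0 0 0;-1 -0.004 0.003 -0.055 0 0 0;-1 -0.004 0.003 -0.07 0 0 0;-1 -0.004 0.003 -0.08 0 0 0;-1 -0.004 0.003 -0.08 0 0 0;-1 -0.004 0.003 -0.08 0 0 0"

```text
clock: 12.65
eef_pos: [0.4709, 0.1295, 0.1445]
tool_rot: [0.116, 0.993, -0.0, -0.0]
ft_force: [0.9, 0.1, 0.2]
grip_width: -0.0
grasp_force: 0.0
```

Emit:
step_arm --targets "-1 0 0 -0.004 0 0 0;-1 0 0 -0.004 0 0 0;-1 0 0 -0.004 0 0 0"

```text
clock: 12.9
eef_pos: [0.4711, 0.1296, 0.1428]
tool_rot: [0.116, 0.993, 0.0, 0.0]
ft_force: [-0.3, -1.1, 0.2]
grip_width: -0.0003
grasp_force: 0.0
```

Emit:
step_arm --targets "-1 0 0 -0.004 0 0 0;-1 0 0 -0.004 0 0 0;-1 0 0 -0.004 0 0 0"

```text
clock: 13.15
eef_pos: [0.4708, 0.1295, 0.1404]
tool_rot: [0.116, 0.993, -0.0, -0.0]
ft_force: [-0.5, -0.5, 0.4]
grip_width: 0.0003
grasp_force: 0.0
```

Emit:
step_arm --targets "-1 0 0 -0.002 0 0 0;-1 0 0 -0.002 0 0 0;-1 0 0 -0.002 0 0 0"

```text
clock: 13.4
eef_pos: [0.4708, 0.1295, 0.1393]
tool_rot: [0.116, 0.993, -0.0, -0.0]
ft_force: [0.3, 0.0, -0.3]
grip_width: -0.0001
grasp_force: 0.0
```

Emit:
step_arm --targets "-1 0 0 -0.002 0 0 0;-1 0 0 -0.002 0 0 0;-1 0 0 -0.002 0 0 0"

```text
clock: 13.65
eef_pos: [0.4707, 0.1295, 0.1383]
tool_rot: [0.116, 0.993, -0.0, -0.0]
ft_force: [-0.5, -0.5, -0.1]
grip_width: -0.0001
grasp_force: 0.0
```

Emit:
step_arm --targets "-1 0 0 -0.002 0 0 0;-1 0 0 -0.002 0 0 0;-1 0 0 -0.002 0 0 0"

```text
clock: 13.9
eef_pos: [0.4707, 0.1295, 0.1373]
tool_rot: [0.116, 0.993, -0.0, -0.0]
ft_force: [0.6, -0.2, 0.1]
grip_width: -0.0001
grasp_force: 0.0
```

Emit:
step_arm --targets "-1 0 0 -0.001 0 0 0;-1 0 0 -0.001 0 0 0;-1 0 0 -0.001 0 0 0"

```text
clock: 14.15
eef_pos: [0.4708, 0.1295, 0.1369]
tool_rot: [0.116, 0.993, 0.0, -0.0]
ft_force: [0.4, -0.5, -0.7]
grip_width: -0.0001
grasp_force: 0.0
```

Emit:
step_arm --targets "-1 0 0 -0.001 0 0 0;-1 0 0 -0.002 0 0 0;-1 0 0 -0.002 0 0 0;-1 0 0 -0.002 0 0 0"

```text
clock: 14.48
eef_pos: [0.4707, 0.1295, 0.1358]
tool_rot: [0.116, 0.993, -0.0, -0.0]
ft_force: [0.5, 0.2, 0.1]
grip_width: -0.0001
grasp_force: 0.0
```

Emit:
step_arm --targets "-1 0 0 -0.001 0 0 0;-1 0 0 -0.002 0 0 0;-1 0 0 -0.002 0 0 0;-1 0 0 -0.002 0 0 0"

```text
clock: 14.82
eef_pos: [0.4708, 0.1295, 0.1348]
tool_rot: [0.116, 0.993, -0.0, -0.0]
ft_force: [0.4, -0.1, -0.1]
grip_width: 0.0002
grasp_force: 0.0
```

Emit:
step_arm --targets "-1 0 0 -0.001 0 0 0;-1 0 0 -0.002 0 0 0;-1 0 0 -0.002 0 0 0;-1 0 0 -0.002 0 0 0"

```text
clock: 15.15
eef_pos: [0.4708, 0.1295, 0.1338]
tool_rot: [0.116, 0.993, -0.0, -0.0]
ft_force: [1.2, -0.1, -0.2]
grip_width: -0.0001
grasp_force: 0.0
```

Emit:
step_arm --targets "-1 0 0 -0.001 0 0 0;-1 0 0 -0.002 0 0 0;-1 0 0 -0.002 0 0 0;-1 0 0 -0.002 0 0 0"

```text
clock: 15.48
eef_pos: [0.4707, 0.1295, 0.1328]
tool_rot: [0.116, 0.993, -0.0, -0.0]
ft_force: [0.1, 0.7, 0.1]
grip_width: -0.0001
grasp_force: 0.0
```

Emit:
step_arm --targets "-1 0 0 -0.001 0 0 0;-1 0 0 -0.002 0 0 0;-1 0 0 -0.002 0 0 0;-1 0 0 -0.002 0 0 0"

```text
clock: 15.82
eef_pos: [0.4707, 0.1295, 0.1318]
tool_rot: [0.116, 0.993, -0.0, -0.0]
ft_force: [-0.2, -0.3, -0.2]
grip_width: 0.0001
grasp_force: 0.0
```

Emit:
step_arm --targets "-1 0 0 -0.001 0 0 0;-1 0 0 -0.002 0 0 0;-1 0 0 -0.002 0 0 0;-1 0 0 -0.002 0 0 0"

```text
clock: 16.15
eef_pos: [0.4708, 0.1295, 0.1308]
tool_rot: [0.116, 0.993, -0.0, -0.0]
ft_force: [-0.1, 0.0, -0.8]
grip_width: -0.0004
grasp_force: 0.0
```

Emit:
step_arm --targets "-1 0 0 -0.001 0 0 0;-1 0 0 -0.002 0 0 0;-1 0 0 -0.002 0 0 0;-1 0 0 -0.002 0 0 0"

```text
clock: 16.48
eef_pos: [0.4708, 0.1295, 0.1298]
tool_rot: [0.116, 0.993, -0.0, -0.0]
ft_force: [0.2, 0.7, -0.1]
grip_width: -0.0002
grasp_force: 0.0
```

Run:
```python
from h import *
import pickle
o=bot.get_obs();print(o['clock'],o['eef_pos'],o['ft_force'])
i=bot.camera_info('wrist');im=bot.camera('wrist');s=bot.camera('scene')
pickle.dump((i,im,o['eef_pos']),open('w6.pkl','wb'))
u,v=proj('wrist',o['eef_pos'],i);x,y=int(u)-60,int(v)-80;print(x,y)
u,v=proj('scene',o['eef_pos']);X,Y=int(u)-40,int(v)-40;print(X,Y)
save('w6',np.hstack([cv2.resize(im[y:y+120,x:x+120],(400,400)),cv2.resize(s[Y:Y+80,X:X+80],(400,400),interpolation=cv2.INTER_CUBIC)]))
```

```text
16.4833 [0.47075728 0.12948213 0.12981848] [ 0.15743858  0.71687179 -0.09411387]
261 151
199 95
```

View pics/w6.png

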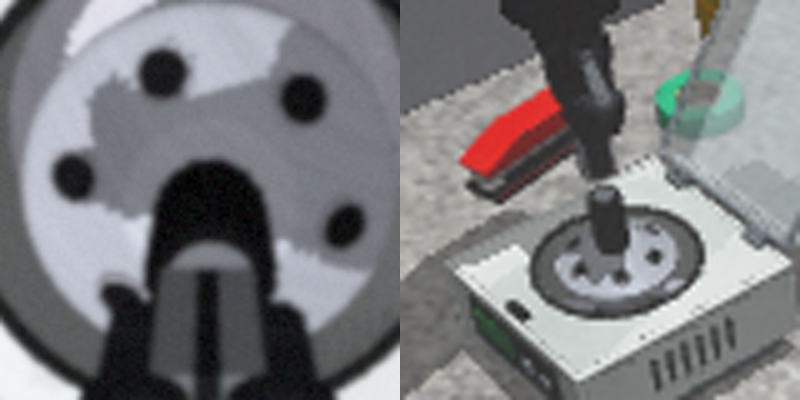

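The picture shows the shut fingers over the knob, and in the scene part there seems to be a gap between the tips (600,180) and the knob top (605,190). I'll check the gap numerically instead of spending my last view.

Run:
```python
from h import *
s=bot.camera('scene');np.save('scene4.npy',s);o=bot.get_obs();print(o['eef_pos'],o['ft_force'],o['joint_pos'])
a=np.load('scene3.npy')
np.set_printoptions(linewidth=200)
print(s[122:150,231:248].mean(2).astype(int));print(a[122:150,231:248].mean(2).astype(int))
for z in (.125,.13,.1375,.145):print(z,proj('scene',(.4708,.1293,z)))
```

```text
[0.47080214 0.12948794 0.12985383] [ 0.12613887 -0.00774533  1.04675786] [ 2.68393540e-01  2.66642939e-01 -1.68436100e-01  1.13572908e+00
  1.03441593e-05  5.01219828e-01]
[[ 52  51  55  56  49  47  51  50  49  55 115 172 167 172 175 178 178]
 [ 51  57  61  83  51  49  49  51  51  67 128 165 164 161 169 170 173]
 [ 56  64  74  75  76  53  49  54  50  59 127 137 144 156 166 167 170]
 [ 69  59  67  73  87  53  50  51  50  51 116 147 145 155 156 170 170]
 [ 51  88 160 108  88  57  49  51  51  50  86 154 163 178 180 181 170]
 [162 176 171 104  87  67  52  51  53  52  72 144 172 184 179 122 196]
 [185 189 191 134  87  66  52  48  54  50  72 136 177 129 201 215 177]
 [188 182 179 175  75  87  53  52  53  50  66 103 199 177 201 223 225]
 [143 154 160 159 122  90  67  66  64 102 153 184 202 224 225 225 213]
 [143 152 154 152 157 125 122 125 151 185 202 225 225 213 212 212 212]
 [150 146 147 150 154 153 157  94 100  88  88 167 211 214 212 213 213]
 [151 153 149 147 143 118  69 115 116 116 116  62 211 215 215 215 213]
 [160 171 164 139 137  95  78 116 117 117  80  54 120 212 217 217 215]
 [149
[... 2630 characters left out ...]
77  69  96 113 119 117  79  53  50  52  52  53 106 185 188 181]
 [164 116 113 114 115 118 118 117  65  52  50  61  75 183 185 190 183]
 [169 170 172 175 120 117 120 118 116 116 116 117 181 193 192 188 185]
 [173 172 175  89  80 116 120 118 120 119 119 199 206 202 196 190 186]
 [172 173 134  60  52  95 119 119 181 187 194 201 171 202 200 193 190]
 [172 178 114  59  52  81 118 180 186 189 162  76  66 133 198 196 192]]
0.125 (np.float64(239.82599403239124), np.float64(136.499991774659))
0.13 (np.float64(239.56776597560813), np.float64(135.27084656193017))
0.1375 (np.float64(239.17766737804465), np.float64(133.41400796096383))
0.145 (np.float64(238.78422314010396), np.float64(131.5412443752984))
```

The tips are still clearly above the knob (background shows at row 131), the rotor hasn't moved, and the knob top sits at the bite height of about 0.1375. I'll keep lowering in small steps on force.

Emit:
step_arm --targets "-1 0 0 -0.004 0 0 0;-1 0 0 -0.004 0 0 0;-1 0 0 -0.004 0 0 0"

```text
clock: 16.88
eef_pos: [0.4706, 0.1294, 0.1277]
tool_rot: [0.116, 0.993, -0.0, -0.0]
ft_force: [-0.7, 0.4, -0.1]
grip_width: 0.0001
grasp_force: 0.0
```

Emit:
step_arm --targets "-1 0 0 -0.004 0 0 0;-1 0 0 -0.004 0 0 0;-1 0 0 -0.004 0 0 0"

```text
clock: 17.13
eef_pos: [0.4707, 0.1295, 0.1257]
tool_rot: [0.116, 0.993, -0.0, -0.0]
ft_force: [-0.0, 0.7, -1.3]
grip_width: -0.0003
grasp_force: 0.0
```

Emit:
step_arm --targets "-1 0 0 -0.003 0 0 0;-1 0 0 -0.003 0 0 0;-1 0 0 -0.003 0 0 0"

```text
clock: 17.38
eef_pos: [0.4707, 0.1295, 0.1243]
tool_rot: [0.116, 0.993, -0.0, -0.0]
ft_force: [-0.6, 0.4, -0.4]
grip_width: 0.0001
grasp_force: 0.0
```

Run:
```python
from h import *
s=bot.camera('scene');o=bot.get_obs();print(o['eef_pos'],o['ft_force'])
np.set_printoptions(linewidth=200)
print(s[126:136,231:248].mean(2).astype(int))
```

```text
[0.47076446 0.1294543  0.1243201 ] [ 0.18699291 -0.12428137  0.47046956]
[[ 52  87 162  87  87  59  52  50  50  51  77 153 164 179 180 181 171]
 [163 174 172 106  86  67  52  52  52  50  67 143 172 183 178 122 195]
 [186 189 189 133  88  67  53  50  52  52  72 137 176 129 202 215 177]
 [187 182 179 152  79  88  55  52  53  52  59 110 201 179 201 223 224]
 [142 153 160 158  91  89  53  50  52  52  53 110 201 224 225 224 224]
 [144 153 153 153 108  91  67  52  57  66  86 192 224 212 212 212 213]
 [152 145 147 152 153 120  90  87 102  84  85 166 211 213 214 213 212]
 [151 154 150 145 144 117  65 114 116 116 116  61 209 215 215 214 213]
 [161 170 164 139 136  94  76 117 116 117  80  54 121 213 216 217 215]
 [150 139 138 148 148  92  52  63  77  75  52  49 118 211 214 214 214]]
```

Emit:
step_arm --targets "-1 0 0 -0.004 0 0 0;-1 0 0 -0.008 0 0 0;-1 0 0 -0.008 0 0 0;-1 0 0 -0.008 0 0 0"

```text
clock: 17.77
eef_pos: [0.4706, 0.1295, 0.1201]
tool_rot: [0.116, 0.993, -0.0, -0.0]
ft_force: [-0.3, -0.3, 0.7]
grip_width: 0.0
grasp_force: 0.0
```

Emit:
step_arm --targets "-1 0 0 -0.004 0 0 0;-1 0 0 -0.004 0 0 0;-1 0 0 -0.004 0 0 0"

```text
clock: 18.02
eef_pos: [0.4707, 0.1294, 0.1182]
tool_rot: [0.116, 0.993, -0.0, -0.0]
ft_force: [-0.2, -1.1, 0.2]
grip_width: -0.0002
grasp_force: 0.0
```

Emit:
step_arm --targets "-1 0 0 -0.004 0 0 0;-1 0 0 -0.004 0 0 0;-1 0 0 -0.004 0 0 0"

```text
clock: 18.27
eef_pos: [0.4707, 0.1295, 0.1162]
tool_rot: [0.116, 0.993, -0.0, -0.0]
ft_force: [-0.3, -0.1, -0.2]
grip_width: -0.0
grasp_force: 0.0
```

Run:
```python
from h import *
s=bot.camera('scene');o=bot.get_obs();print(o['eef_pos'],o['ft_force'])
np.set_printoptions(linewidth=200)
print(s[126:138,231:248].mean(2).astype(int))
```

```text
[0.47070642 0.12946958 0.11628863] [-0.83883381  0.10417636  0.5983653 ]
[[ 49  88 161  87  65  52  48  50  50  50  75 153 162 177 181 180 171]
 [162 175 172 115  88  58  50  52  52  51  68 144 172 185 178 123 196]
 [185 188 189 134  87  66  50  52  53  51  68 138 179 130 201 216 177]
 [188 182 179 153  81  87  53  51  55  53  60 110 201 179 200 223 225]
 [142 154 160 157  88  89  54  50  54  52  52 112 200 224 225 225 225]
 [143 152 153 153  93  88  58  50  52  50  52  86 223 224 213 212 213]
 [152 146 147 150 107  87  67  54  54  52  52  85 183 213 213 213 212]
 [152 154 150 144 141  92  67  54  52  65  66  72 208 216 215 215 213]
 [160 170 164 140 137 119  90  78 101 101  78  53 120 213 216 216 215]
 [149 139 136 148 149  92  55  61  78  75  53  51 116 212 215 215 213]
 [138 149 149 149 151  92  53  51  50  50  50  49  53  93  95  95  95]
 [147 150 151 149 149  94  52  49  50  50  50  49  49  70  73  73  73]]
```

Emit:
step_arm --targets "-1 0 0 -0.003 0 0 0;-1 0 0 -0.003 0 0 0;-1 0 0 -0.003 0 0 0"

```text
clock: 18.57
eef_pos: [0.4707, 0.1294, 0.1148]
tool_rot: [0.116, 0.993, -0.0, -0.0]
ft_force: [-0.0, 0.1, 0.1]
grip_width: -0.0001
grasp_force: 0.0
```

Emit:
step_arm --targets "-1 0 0 -0.002 0 0 0;-1 0 0 -0.002 0 0 0;-1 0 0 -0.002 0 0 0"

```text
clock: 18.82
eef_pos: [0.4708, 0.1295, 0.1138]
tool_rot: [0.116, 0.993, -0.0, -0.0]
ft_force: [1.0, 0.0, 0.0]
grip_width: -0.0003
grasp_force: 0.0
```

Emit:
step_arm --targets "-1 0 0 -0.002 0 0 0;-1 0 0 -0.002 0 0 0;-1 0 0 -0.002 0 0 0"

```text
clock: 19.07
eef_pos: [0.4709, 0.1295, 0.113]
tool_rot: [0.116, 0.993, 0.0, 0.0]
ft_force: [0.1, 0.8, 0.9]
grip_width: 0.0001
grasp_force: 0.3
```

Emit:
step_arm --targets "-1 0 0 -0.002 0 0 0;-1 0 0 -0.002 0 0 0;-1 0 0 -0.002 0 0 0"

```text
clock: 19.32
eef_pos: [0.4711, 0.1296, 0.1123]
tool_rot: [0.116, 0.993, 0.0, 0.0]
ft_force: [-0.1, 0.1, 3.9]
grip_width: 0.0003
grasp_force: 1.5
```

Emit:
step_arm --targets "-1 0 0 -0.002 0 0 0;-1 0 0 -0.002 0 0 0;-1 0 0 -0.002 0 0 0"

```text
clock: 19.57
eef_pos: [0.4714, 0.1296, 0.1115]
tool_rot: [0.116, 0.993, 0.0, 0.001]
ft_force: [-0.5, 0.7, 5.2]
grip_width: 0.0002
grasp_force: 2.8
```

Contact at TCP z ≈ 0.113, with force rising smoothly. I continue the gentle push, keeping it under about 15 N.

Emit:
step_arm --targets "-1 0 0 -0.002 0 0 0;-1 0 0 -0.002 0 0 0;-1 0 0 -0.002 0 0 0"

```text
clock: 19.82
eef_pos: [0.4716, 0.1297, 0.111]
tool_rot: [0.116, 0.993, 0.0, 0.001]
ft_force: [-0.4, -0.4, 7.7]
grip_width: -0.0002
grasp_force: 3.9
```

Emit:
step_arm --targets "-1 0 0 -0.002 0 0 0;-1 0 0 -0.002 0 0 0;-1 0 0 -0.002 0 0 0"

```text
clock: 20.07
eef_pos: [0.4719, 0.1298, 0.1104]
tool_rot: [0.116, 0.993, 0.001, 0.001]
ft_force: [-0.4, 0.1, 9.5]
grip_width: -0.0001
grasp_force: 4.8
```

Emit:
step_arm --targets "-1 0 0 -0.002 0 0 0;-1 0 0 -0.002 0 0 0;-1 0 0 -0.002 0 0 0"

```text
clock: 20.32
eef_pos: [0.4721, 0.1299, 0.1096]
tool_rot: [0.116, 0.993, 0.001, 0.002]
ft_force: [-0.4, 0.2, 10.7]
grip_width: -0.0
grasp_force: 5.2
```

Emit:
step_arm --targets "-1 0 0 -0.002 0 0 0;-1 0 0 -0.002 0 0 0;-1 0 0 -0.002 0 0 0"

```text
clock: 20.57
eef_pos: [0.4722, 0.1299, 0.1087]
tool_rot: [0.116, 0.993, 0.001, 0.002]
ft_force: [-1.4, -0.6, 10.5]
grip_width: -0.0004
grasp_force: 5.5
```

Emit:
step_arm --targets "-1 0 0 -0.002 0 0 0;-1 0 0 -0.002 0 0 0;-1 0 0 -0.002 0 0 0"

```text
clock: 20.82
eef_pos: [0.4722, 0.1299, 0.1078]
tool_rot: [0.116, 0.993, 0.001, 0.002]
ft_force: [-1.0, -1.1, 12.1]
grip_width: 0.0001
grasp_force: 5.8
```

Emit:
step_arm --targets "-1 0 0 -0.002 0 0 0;-1 0 0 -0.002 0 0 0;-1 0 0 -0.002 0 0 0"

```text
clock: 21.07
eef_pos: [0.4723, 0.1299, 0.1069]
tool_rot: [0.116, 0.993, 0.001, 0.002]
ft_force: [-1.4, 0.5, 12.6]
grip_width: 0.0001
grasp_force: 6.0
```

Emit:
step_arm --targets "-1 0 0 -0.002 0 0 0;-1 0 0 -0.002 0 0 0;-1 0 0 -0.002 0 0 0"

```text
clock: 21.32
eef_pos: [0.4724, 0.1299, 0.106]
tool_rot: [0.116, 0.993, 0.001, 0.002]
ft_force: [-1.1, 0.8, 13.0]
grip_width: -0.0004
grasp_force: 6.2
```

Emit:
step_arm --targets "-1 0 0 -0.002 0 0 0;-1 0 0 -0.002 0 0 0;-1 0 0 -0.002 0 0 0"

```text
clock: 21.57
eef_pos: [0.4724, 0.13, 0.1051]
tool_rot: [0.116, 0.993, 0.001, 0.002]
ft_force: [-1.7, -0.3, 12.4]
grip_width: 0.0002
grasp_force: 6.4
```

Emit:
step_arm --targets "-1 0 0 -0.001 0 0 0;-1 0 0 -0.001 0 0 0;-1 0 0 -0.001 0 0 0"

```text
clock: 21.82
eef_pos: [0.4725, 0.13, 0.1047]
tool_rot: [0.116, 0.993, 0.001, 0.002]
ft_force: [-1.4, -0.8, 12.8]
grip_width: 0.0001
grasp_force: 6.7
```

Emit:
step_arm --targets "-1 0 0 -0.001 0 0 0;-1 0 0 -0.001 0 0 0;-1 0 0 -0.001 0 0 0"

```text
clock: 22.07
eef_pos: [0.4726, 0.13, 0.1042]
tool_rot: [0.116, 0.993, 0.001, 0.002]
ft_force: [-1.8, 0.2, 13.2]
grip_width: 0.0
grasp_force: 6.8
```

Emit:
step_arm --targets "-1 0 0 -0.001 0 0 0;-1 0 0 -0.001 0 0 0;-1 0 0 -0.001 0 0 0"

```text
clock: 22.32
eef_pos: [0.4726, 0.13, 0.104]
tool_rot: [0.116, 0.993, 0.001, 0.002]
ft_force: [-2.3, 0.5, 14.4]
grip_width: 0.0
grasp_force: 7.5
```

Emit:
step_arm --targets "-1 0 0 0 0 0 0;-1 0 0 0 0 0 0"

```text
clock: 22.48
eef_pos: [0.4726, 0.13, 0.104]
tool_rot: [0.116, 0.993, 0.001, 0.002]
ft_force: [-2.6, -0.7, 14.8]
grip_width: -0.0
grasp_force: 7.5
```

Emit:
step_arm --targets "-1 0 0 -0.001 0 0 0;-1 0 0 -0.001 0 0 0;-1 0 0 -0.001 0 0 0;-1 0 0 -0.001 0 0 0"

```text
clock: 22.82
eef_pos: [0.4727, 0.13, 0.1037]
tool_rot: [0.116, 0.993, 0.001, 0.002]
ft_force: [-2.2, -1.1, 16.3]
grip_width: 0.0001
grasp_force: 8.1
```

Emit:
step_arm --targets "-1 0 0 0.006 0 0 0;-1 0 0 0.012 0 0 0;-1 0 0 0.02 0 0 0;-1 0 0 0.02 0 0 0;-1 0 0 0.02 0 0 0"

```text
clock: 23.23
eef_pos: [0.4705, 0.1294, 0.1105]
tool_rot: [0.116, 0.993, -0.0, -0.0]
ft_force: [0.9, -0.1, -0.2]
grip_width: 0.0001
grasp_force: 0.0
```

The last step gave 0.3 mm for 1.6 N, which is just the spindle spring, so the taper seems home. Check by touching lightly again: contact should now be about 6.5 mm lower, near 0.1068.

Emit:
step_arm --targets "-1 0 0 -0.003 0 0 0;-1 0 0 -0.005 0 0 0;-1 0 0 -0.005 0 0 0;-1 0 0 -0.005 0 0 0"

```text
clock: 23.57
eef_pos: [0.4704, 0.1294, 0.1079]
tool_rot: [0.116, 0.993, -0.0, -0.001]
ft_force: [-0.4, -0.6, 0.4]
grip_width: 0.0
grasp_force: 0.0
```

Emit:
step_arm --targets "-1 0 0 -0.002 0 0 0;-1 0 0 -0.002 0 0 0;-1 0 0 -0.002 0 0 0"

```text
clock: 23.82
eef_pos: [0.4707, 0.1295, 0.1073]
tool_rot: [0.116, 0.993, -0.0, -0.0]
ft_force: [-0.1, -0.1, 0.1]
grip_width: -0.0001
grasp_force: 0.0
```

Emit:
step_arm --targets "-1 0 0 -0.002 0 0 0;-1 0 0 -0.002 0 0 0;-1 0 0 -0.002 0 0 0"

```text
clock: 24.07
eef_pos: [0.471, 0.1295, 0.1067]
tool_rot: [0.116, 0.993, 0.0, 0.0]
ft_force: [-0.0, -0.4, 2.6]
grip_width: -0.0
grasp_force: 1.0
```

Emit:
step_arm --targets "-1 0 0 -0.001 0 0 0;-1 0 0 -0.001 0 0 0;-1 0 0 -0.001 0 0 0"

```text
clock: 24.32
eef_pos: [0.471, 0.1296, 0.1062]
tool_rot: [0.116, 0.993, 0.0, 0.0]
ft_force: [-1.5, -0.9, 4.5]
grip_width: 0.0003
grasp_force: 2.0
```

The re-touch contact is at 0.107, about 6.1 mm lower than before. I lift clear and take a last look.

Emit:
step_arm --targets "-1 0 0 0.02 0 0 0;-1 0 0 0.06 0 0 0;-1 0 0 0.12 0 0 0;-1 0 0 0.18 0 0 0;-1 -0.05 0 0.22 0 0 0;-1 -0.12 0 0.24 0 0 0;-1 -0.2 0 0.24 0 0 0;-1 -0.22 0 0.24 0 0 0;-1 -0.22 0 0.24 0 0 0"

```text
clock: 25.07
eef_pos: [0.3582, 0.1292, 0.2265]
tool_rot: [0.115, 0.993, 0.0, -0.0]
ft_force: [-0.2, 0.1, -1.0]
grip_width: 0.0001
grasp_force: 0.0
```

Run:
```python
from h import *
o=bot.get_obs();print(o['clock'],o['eef_pos'],o['ft_force'])
s=bot.camera('scene');a=np.load('scene3.npy')
# knob shift in rows vs bite-height picture
for dy in range(-1,5): print(dy,np.abs(s[132+dy:146+dy,237:243].astype(float)-a[132:146,237:243]).mean().round(1))
for z in (.1375,.131):print(proj('scene',(.4708,.1293,z)))
save('fin',np.hstack([cv2.resize(s[90:180,190:290],(400,360),interpolation=cv2.INTER_CUBIC),cv2.resize(s[150:270,230:363],(400,360))]))
```

```text
25.0667 [0.35819542 0.12921102 0.22652474] [-0.22247121  0.06439111 -1.03048204]
-1 37.9
0 29.9
1 22.8
2 25.9
3 35.2
4 45.1
(np.float64(239.17766737804465), np.float64(133.41400796096383))
(np.float64(239.5159445978943), np.float64(135.02418088536712))
```

View pics/fin.png

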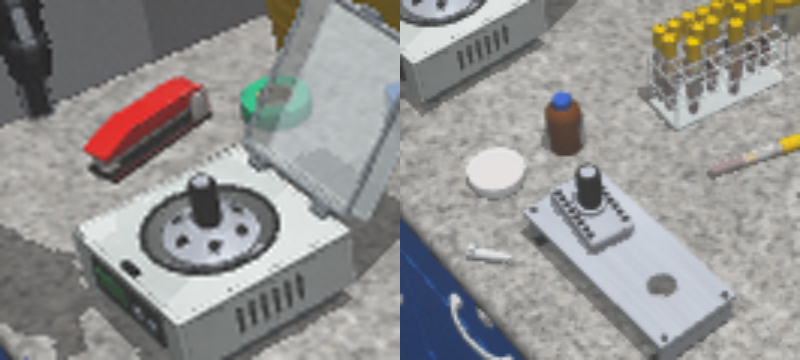

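The rotor sits upright and lower in the bowl, with its knob at (204,185) in the left part. It has dropped about 1.5 px in the scene view, against 1.6 px expected when fully home. The strip rotor, bottle, dish and tube are where they were, and the arm is clear.

```bash
python3 -c "
from workcell import bot
print(bot.job_done())"
```

```text
the job is handed in; nothing more can be done
None
```

The round rotor is in the centrifuge socket with its taper home: it was released at the light bite, then pushed down slowly to about 16 N (under the 19 N limit), and a light re-touch found it 6.1 mm lower; nothing else was moved, and the job was handed in at about 25 s.

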